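# Take a reading with the spring probe on the sloping sample

### The arm

A 6-joint arm with a two-finger parallel gripper is mounted at the origin on a cart in front of the work surface, level with it; the furniture and walls round the work are solid. World frame = base frame: x ahead of the robot, y to its left, z up, the work surface at z = 0. Lengths are in m, angles in degrees, forces in N, time in s.
With the tool pointing down it reaches from about 0.4 to 0.825 m from the base axis. Payload 7 kg.
Tool frame: the origin (TCP) lies midway between the tips of the shut fingers; the grasp point (between the pads) lies 19 mm behind it; x points along the fingers, z is the direction in which the jaws open and shut, and the axes are right-handed (so a half turn about x gives the same grasp; the last joint's range is limited). The gripper opens to 88 mm and grips with 3 to 60 N. Pads are 19 mm wide; open, the fingers measure 130 mm over their backs; the gripper's body (78 mm by 193 mm) begins 47 mm behind the grasp point.
Start: joints at [84.746, 20.546, 0.682, 0, -70.136, -16.507], TCP at [0.25, 0.627, 0.227] pointing down, gripper open.
Joint ranges: [-176.03, 176.03], [-82.01, 121.73], [-58.28, 71.71], [-173.87, 95.51], [-174.79, -0.11], [-173.66, 173.66]. Speed limits (degrees/s): [136.94, 136.94, 172.46, 180, 180, 180].

### API

Orientations are given as [roll, pitch, yaw] about the fixed x, y, z axes, in that order (R = Rz(yaw) Ry(pitch) Rx(roll)).
In Python, from plant import ctrl gives the robot as it stands. The module is installed in compiled form; this text tells all that it offers.
- The arm moves only by the tool servo_tool, never from a script. Its argument "deltas" is a list of rows, each a list of 3 entries, a list of its own where there are three numbers: the turn, a rotation vector about the tool's x, y, z in degrees, then the shift along the tool's x, y, z in cm, then the finger opening in cm, from 0 to 8.76. A call has 1 to 5 rows; each row is the pose to reach, as a shift and turn from the pose measured when the call began, along the tool's axes at that moment; what a row does not reach only later rows make up. A row lasts 1/10 s, in which the tool goes at most 50 mm and 8.59 degrees, less where a joint would pass 70% of its speed; a pose out of reach is approached as far as the arm can. A call with a gripper value outside its range is refused whole. The fingers move at their own pace and stop on an object; the grip force is fixed at half the most. Time passes only in rows, so rows that repeat a pose let the fingers close. It gives the time, the measured TCP pose, the force and the opening at its end, in the units of the state.
- ctrl.get_obs(): the state, without advancing time (a new reading comes with each control period).
- ctrl.snapshot(name): name is "scene" or "top" or "wrist"; returns a dict with "image" (480x640x3 uint8, red, green, blue), "vertical_fov" (degrees; the focal length in pixels is half the picture's height over the tangent of half this angle, whatever the lens; pixels are square), "cx", "cy" (the principal point, pixels), "k1" (the pictures are not rectified: a ray, as slopes to the right and down, at radius r is drawn at 1 + k1 r^2 times it, then the intrinsics apply), "rvec" (rotation vector, rad) and "tvec" (3), from world to camera coordinates, as OpenCV has them. Camera axes: x right, y down, z forward; pixel columns grow to the right and rows downward; lengths in m; the calibration is good to about 2 mm. A picture is of the moment at which its call begins. There is no depth.
- ctrl.close_job(): hands the job in, once; it reports no verdict.
The state is a dict: "clock": time; "joint_pos": joint angles; "qvel": joint speeds; "tau": joint torques, N m; "tool_pos": TCP position; "orientation": TCP orientation; "force": force on the tool from outside, world axes, zero at the start; "moment": the same for the moment, N m; "opening": finger opening in m.
Only numpy, scipy, OpenCV 4.12 (cv2) and the standard library are available. Lean on these libraries where they do the work, as an engineer would, in place of code of your own. Each camera call takes 0.05 s, during which the arm holds its last target. There are 200 camera calls.

### The job

Lift the hand probe out of its stand and free its plunger by pressing the tip twice on the floor of the round setting cup, each time until the plunger is about half way in, letting it spring right out in between. Then set the tip inside the ring marked on the sloping sample, hold the probe square to that sloping face and press lightly so that the plunger is about half way in. Finish while still holding the probe pressed there, still and steady; never press hard, and leave the weight, the tin and the tape roll where they are.

Things in the scene. Friction and masses are not known exactly. Their poses are not given: they have to be found in the camera images.
- probe: Pencil-like spring probe, 135 mm long, 0.15 kg, loose, hanging upright in its stand at the start. Origin: the plunger tip when the plunger is fully out; +z runs along the probe towards its grip end. Along z from the origin: steel plunger 6 mm thick with round end, 0 to 14 mm; steel cone and steel barrel (22 mm diameter) 14 to 80 mm; steel collar (36 mm diameter) 80 to 85 mm; black round grip (22 mm diameter) 85 to 135 mm, to be grasped from above
- plunger_tip (a point): The very end of the probe's plunger, which moves with it; its z axis is the probe's axis (towards the grip)
- plunger (a joint): How far the plunger is pushed into the probe, in m: 0 fully out (sprung), 0.010 fully in, 0.005 half way. The spring pushes back with 1.2 N at 0 and 0.4 N more per mm, 3.2 N half way and 5.2 N fully in
- probe_stand: Fixed aluminium stand, foot 90 x 80 mm, with a level top plate (90 x 70 mm, 8 mm thick) whose upper face is 100 mm above the bench; the probe's barrel hangs in a 27 mm hole in the plate with the collar resting on the plate, tip 20 mm above the bench, grip standing up to 155 mm above the bench. The probe must be lifted straight up at least 85 mm to clear the plate. Origin: bench level, under the hole; +x points to the column side (the column is below the top plate)
- setting_cup: Fixed open round steel cup on a flange of 80 mm diameter; bore 50 mm diameter, rim 50 mm above the bench, floor 10 mm above the bench. Origin: centre at bench level
- cup_floor (a point): Centre of the inner floor of the setting cup, on the floor's surface
- sample_table: Fixed sample table, base 120 x 100 mm, carrying a plate 120 x 90 mm that slopes 20 degrees from level: its low edge (about 27 mm high) is on the table's -x side, its high edge (about 68 mm) on the +x side. Two 12 mm clamping strips stand 2 mm above the face along its low and high edges. Origin: centre of the base at bench level
- spot (a point): Centre of the ring marked on the sloping grey face (thin dark ring, 20 mm inner and 24 mm outer diameter), on the face's surface; its z axis is the face's outward normal, x points up the slope. It lies 10 mm up the slope and 15 mm to +y of the middle of the face
- weight_1: Bystander: brass weight with knob, 36 x 36 x 40 mm, origin at the centre of its underside
- felt_tin: Bystander: round flat tin, 66 mm diameter, 30 mm high, origin at the centre of its underside
- tape_cream: Bystander: small roll of cream tape lying flat, 62 x 64 x 24 mm, origin at the centre of its underside
There are look-alikes about, which are no part of the job. Leave any red or turquoise look-alike of the setting_cup alone.

How it is judged (in metres and radians):
On the way, in this order (a step that is already met when the one before it is completed fails the run):
1. the plunger is pressed in on the floor of the setting cup (first time) (distance between plunger_tip and cup_floor below 0.025 m and value of joint plunger above 0.003 m), for 0.1 s.
2. the plunger is let right out again (value of joint plunger below 0.0007 m), for 0.1 s.
3. the plunger is pressed in on the floor of the setting cup (second time) (all of step 1), for 0.1 s.
At the end, for the whole second after the job is handed in: The robot still grips the probe and keeps it still: tip within 7 mm of the ring's centre, probe axis within 0.13 rad (7.4 degrees) of the face's normal, plunger 2 to 8 mm in, pressing on the sample with 1 to 8 N, for the whole last second (distance between plunger_tip and spot below 0.007 m and angle between the z axis of plunger_tip and the z axis of spot, either way round below 0.13 rad and value of joint plunger between 0.002 and 0.008 m and contact force between probe and sample_table between 1 and 8 N and contact force between the fingers and probe above 2 N and linear speed of probe below 0.02 m/s); the arm keeps its last pose, push and grip.
It fails at once if the probe is pressed hard (over 20 N) on the cup or the sample table (contact force between probe and setting_cup above 20 N or contact force between probe and sample_table above 20 N).
It fails at once if a bystander (weight, tin or tape roll) is moved by more than 20 mm (distance of any of weight_1, felt_tin, tape_cream from where it was at the start of the episode above 0.02 m).
It also fails if it takes over 45 s, if anything falls off the work surface, if the arm or the gripper's body presses on something with over 40 N, if the wrist force passes 120 N, or if a joint passes its speed limit or range.

## Working session

There is one attempt and no reset: what is moved stays moved. The work goes in short steps, Python scripts to look and compute and a tool call to move; the robot and the scene stay as the last step left them, time stands still between calls to the robot, and variables do not carry over. Pictures are saved under pics/ and viewed, on a budget of 10 in all, crops included, one or two more only if the job needs it, and the job is handed in when it is done.

Besides the shell and the picture viewer there is one more tool, called as name(argument=value, ...), one argument or row to a line, values as JSON. servo_tool: Moves the arm, as the interface text tells. Its arguments: {"type":"object","properties":{"deltas":{"type":"array","items":{"type":"array"}}},"required":["deltas"]}

```bash
mkdir -p pics; cat > h.py <<'E'
import numpy as np, cv2
from plant import ctrl
def snap(n,f):
    s=ctrl.snapshot(n); cv2.imwrite('pics/'+f+'.png',s['image'][:,:,::-1]); 
    d={k:s[k] for k in s if k!='image'}; np.save('pics/'+f+'.npy',d,allow_pickle=True); return s
def cam(f):
    s=np.load('pics/'+f+'.npy',allow_pickle=True).item()
    R=cv2.Rodrigues(np.array(s['rvec'],float))[0]; t=np.array(s['tvec'],float).ravel()
    F=240/np.tan(np.radians(s['vertical_fov'])/2); return R,t,F,s['cx'],s['cy'],s['k1']
def proj(f,P):
    R,t,F,cx,cy,k=cam(f); p=np.atleast_2d(P)@R.T+t; q=p[:,:2]/p[:,2:]; q=q*(1+k*(q**2).sum(1,keepdims=True)); return q*F+[cx,cy]
def ray(f,u,v):
    R,t,F,cx,cy,k=cam(f); d=np.array([(u-cx)/F,(v-cy)/F]); q=d.copy()
    for _ in range(30): q=d/(1+k*(q@q))
    return -R.T@t, R.T@np.array([q[0],q[1],1])
def atz(f,u,v,z):
    o,d=ray(f,u,v); return o+d*(z-o[2])/d[2]
E
python3 -c "
from h import *
for n in ['scene','top']: snap(n,n+'1'); print(cam(n+'1'))
print(ctrl.get_obs())"
```

```text
(array([[ 0.86821805, -0.49579982, -0.01949224],
       [-0.33651922, -0.55951634, -0.75742741],
       [ 0.36462614,  0.66417166, -0.65262836]]), array([-0.44587553,  0.35967042,  0.6485379 ]), np.float64(453.0883830035193), 316.2187455965123, 236.42715905454142, -0.01039315468416921)
(array([[-0.02939988, -0.99925888, -0.02484611],
       [-0.9927777 ,  0.0320835 , -0.1155988 ],
       [ 0.11631027,  0.02126807, -0.99298519]]), array([0.18874299, 0.58861675, 0.90351138]), np.float64(443.44475390838363), 326.6333856102415, 236.77179933406316, -0.02875179165601771)
{'clock': 0.1, 'joint_pos': array([ 8.47469309e+01,  2.05873347e+01,  6.38692085e-01, -1.81487054e-02,
       -7.01349147e+01, -1.65063336e+01]), 'qvel': array([ 0.03904885, -0.08336296,  0.19667163,  0.11481581,  0.07654068,
       -0.0180957 ]), 'tau': array([-1.97691967e-03, -5.84167707e+01,  2.93752849e+01,  7.01564357e+00,
        1.01602566e-02, -4.55599275e-05]), 'tool_pos': array([0.2500959 , 0.62648858, 0.22571252]), 'orientation': array([   4.96706345,   89.91471801, -106.79851875]), 'force': array([-1.13163167, -0.25517121,  0.24412402]), 'moment': array([ 0.01025988,  0.07400578, -0.036037  ]), 'opening': 0.087887328446214}
```

View pics/top1.png

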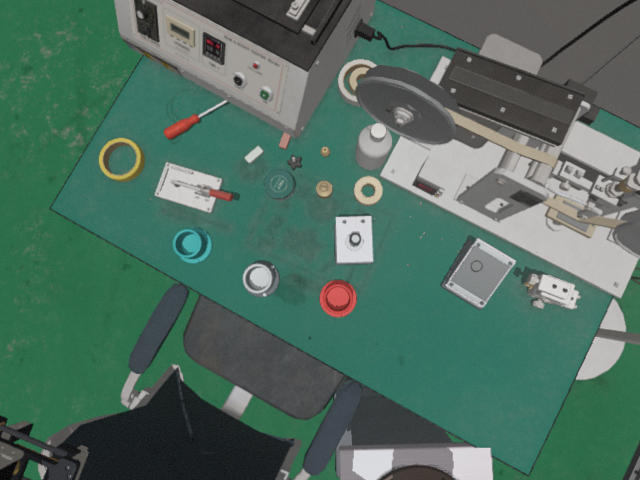

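View pics/scene1.png

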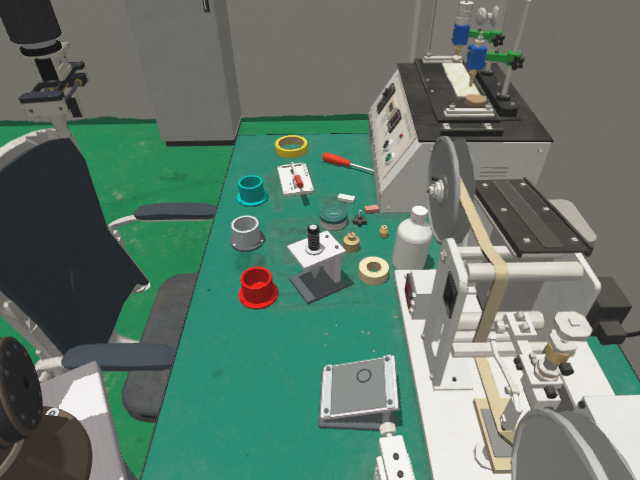

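The top view shows the grey cup at about (262,278), the probe grip at (354,238) and the sample plate at (480,271) with its ring near (476,266). The weight (324,188), tin (280,183) and tape (368,190) lie beyond the stand. I'll take enlarged crops for accurate pixels.

```bash
python3 -c "
from h import *
a=cv2.imread('pics/top1.png');b=cv2.imread('pics/scene1.png')
c=lambda i,x,y:cv2.resize(i[y:y+75,x:x+100],(400,300),interpolation=cv2.INTER_CUBIC)
cv2.imwrite('pics/c1.png',np.vstack([np.hstack([c(a,220,240),c(a,305,200)]),np.hstack([c(a,430,232),c(b,270,215)])]))
d=cv2.resize(b[345:435,310:410],(444,400),interpolation=cv2.INTER_CUBIC)
e=cv2.resize(b[200:300,220:309],(356,400),interpolation=cv2.INTER_CUBIC)
cv2.imwrite('pics/c2.png',np.hstack([d,e]))
for P in ([.25,.627,.227],[0,0,0]): print(proj('top1',P),proj('scene1',P))
for n,u,v,z in [('cup',262,275,.05),('grip',355,237,.155),('ring',476,266,.055),('weight',324,188,.03),('tin',280,183,.03),('tape',368,190,.024)]: print(n,atz('top1',u,v,z))
"
```

```text
[[ 54.03697671 438.92782021]] [[ 72.53397116 125.71133172]]
[[418.02208444 521.77797592]] [[  7.24249036 485.66627302]]
cup [0.51699307 0.30680779 0.05      ]
grip [0.57816061 0.1155637  0.155     ]
ring [ 0.52174313 -0.13452039  0.055     ]
weight [0.70127896 0.17320528 0.03      ]
tin [0.71575216 0.26846582 0.03      ]
tape [0.69490354 0.0779681  0.024     ]
```

View pics/c1.png

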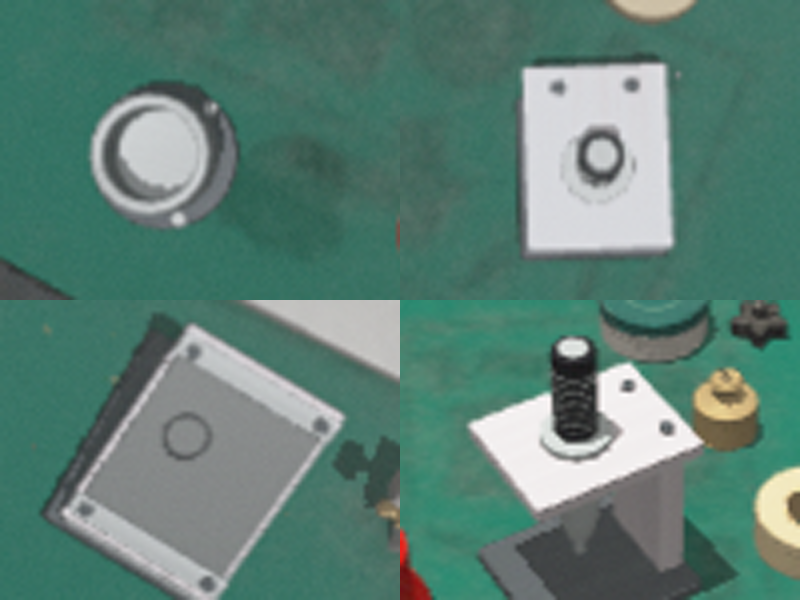

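View pics/c2.png

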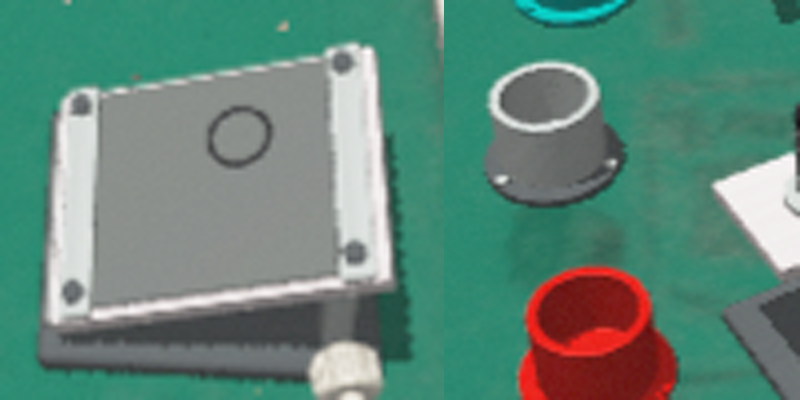

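The crops show:
- **Cup rim:** centre at top (257.8,278.5) and scene (245,224).
- **Grip cap:** top (355.5,239) and scene (313.2,227.5).
- **Ring:** top (476.8,266) and scene (364,375.6). The plate corners are also clear, and the high edge is up in the top view.

Next I fit the poses.

```bash
cat > fit.py <<'E'
from h import *
from scipy.optimize import least_squares
def tri(a,b,z=None):
    o1,d1=ray('top1',*a);o2,d2=ray('scene1',*b)
    s=np.linalg.lstsq(np.c_[d1,-d2],o2-o1,rcond=None)[0]; p,q=o1+s[0]*d1,o2+s[1]*d2; 
    print((p+q)/2, 'gap',np.linalg.norm(p-q), *( [atz('top1',*a,z),atz('scene1',*b,z)] if z else []))
tri((257.75,278.5),(245,224.3),.05)
tri((355.5,239),(313.2,227.5),.155)
tri((476.75,266),(364,375.6),.051)
T=np.array([[190,323],[345,415],[218,602],[65,515]])-[0,300]; T=T/4+[430,232]; T=np.r_[T,[[476.75,266]]]
S=np.array([[368,45],[395,290],[50,325],[70,90]])/4.444+[310,345]; S=np.r_[S,[[364,375.6]]]
L=np.array([[60,45,2],[60,-45,2],[-60,-45,2],[-60,45,2],[10,15,0]])/1e3
c,s=np.cos(np.radians(20)),np.sin(np.radians(20))
Ry=np.array([[c,0,-s],[0,1,0],[s,0,c]])
def P(x):
    w=x[3];Rz=np.array([[np.cos(w),-np.sin(w),0],[np.sin(w),np.cos(w),0],[0,0,1]]); return L@(Rz@Ry).T+x[:3]
r=least_squares(lambda x:np.r_[proj('top1',P(x))-T,proj('scene1',P(x))-S].ravel(),[.5,-.14,.047,-.58],loss='soft_l1',x_scale=[.01,.01,.01,.1])
print(r.x,np.degrees(r.x[3]),P(r.x)[4]);print(r.fun.reshape(-1,2).round(1))
E
python3 fit.py
```

```text
[0.51074667 0.3154043  0.05057492] gap 0.0015997715588927472 [0.51000653 0.31577053 0.05      ] [0.51171022 0.31580675 0.05      ]
[0.5750815  0.11449748 0.15621684] gap 0.0017226181396221402 [0.57441501 0.11477853 0.155     ] [0.57662618 0.11557018 0.155     ]
[ 0.52247004 -0.13671326  0.05406674] gap 0.0016241358906675183 [ 0.52185523 -0.13730897  0.051     ] [ 0.52447418 -0.13545271  0.051     ]
[ 0.50753591 -0.14535551  0.04795749 -0.57135896] -32.736457169227315 [ 0.52355192 -0.13781963  0.05137769]
[[ 0.5 -0.2]
 [ 0.8 -0.5]
 [-1.   0.3]
 [-0.4 -0.2]
 [ 0.2 -0.8]
 [ 0.8 -0.5]
 [-0.6 -2.8]
 [-0.5  0.2]
 [-2.5  1.6]
 [ 0.4  1.3]]
```

```bash
cat > mv.py <<'E'
from h import *
from scipy.spatial.transform import Rotation as Ro
A=np.radians(-122.7)
def Rt(x,z): x=np.array(x,float);z=np.array(z,float);x/=np.linalg.norm(x);z-=x*(x@z);z/=np.linalg.norm(z);return np.c_[x,np.cross(z,x),z]
down=Rt([0,0,-1],[np.cos(A),np.sin(A),0])
w=np.radians(-32.7);n=np.array([-np.sin(np.radians(20))*np.cos(w),-np.sin(np.radians(20))*np.sin(w),np.cos(np.radians(20))])
slope=Rt(-n,[np.cos(A),np.sin(A),0])
def R0(o): return Ro.from_euler('xyz',o['orientation'],degrees=True).as_matrix()
def go(p,R):
    o=ctrl.get_obs();C=R0(o)
    print('turn',np.degrees(Ro.from_matrix(C.T@R).as_rotvec()).round(2),'shift cm',(C.T@(np.array(p)-o['tool_pos'])*100).round(2))
    print('t',o['clock'],o['tool_pos'].round(4),'F',np.round(o['force'],2),'op',round(o['opening'],4),'J',np.round(o['joint_pos'],0))
E
python3 -c "
from mv import *
go([.5755,.115,.215],down); print(n)"
```

```text
turn [10.93  0.08 -0.02] shift cm [ 1.13 49.19 35.43]
t 0.1 [0.2501 0.6265 0.2257] F [-1.13 -0.26  0.24] op 0.0879 J [ 85.  21.   1.  -0. -70. -17.]
[-0.28781364  0.18477307  0.93969262]
```

servo_tool(
  deltas=[
    [[8, 0, 0], [0, 4, 3], 8.5],
    [[11, 0, 0], [0, 8, 6], 8.5],
    [[11, 0, 0], [0, 12, 8.7], 8.5],
    [[11, 0, 0], [0, 16, 11.6], 8.5],
    [[11, 0, 0], [0, 20, 14.5], 8.5],
  ],
)

```text
clock: 0.6
tool_pos: [0.3826, 0.4158, 0.2257]
orientation: [12.3, 89.9, -110.4]
force: [1.5, -0.6, 0.1]
opening: 0.0852
```

servo_tool(
  deltas=[
    [[0, 0, 0], [0, 4, 3], 8.5],
    [[0, 0, 0], [0, 8, 6], 8.5],
    [[0, 0, 0], [0, 12, 8.7], 8.5],
    [[0, 0, 0], [0, 16, 11.6], 8.5],
    [[0, 0, 0], [0, 20, 14.5], 8.5],
  ],
)

```text
clock: 1.1
tool_pos: [0.4725, 0.1836, 0.2261]
orientation: [10.7, 89.9, -112.0]
force: [2.0, 0.4, -0.5]
opening: 0.0853
```

```bash
python3 -c "
from mv import *
go([.5755,.115,.215],down)"
```

```text
turn [-0.03  0.1  -0.02] shift cm [ 1.11 12.37  0.2 ]
t 1.1 [0.4725 0.1836 0.2261] F [ 1.96  0.39 -0.49] op 0.0853 J [ 43.   5. -20.   0. -65.  14.]
```

servo_tool(
  deltas=[
    [[0, 0, 0], [0.5, 4.5, 0.1], 8.5],
    [[0, 0, 0], [1, 9, 0.2], 8.5],
    [[0, 0, 0], [1.1, 11.5, 0.2], 8.5],
    [[0, 0, 0], [1.1, 12.4, 0.2], 8.5],
    [[0, 0, 0], [1.1, 12.4, 0.2], 8.5],
  ],
)

```text
clock: 1.6
tool_pos: [0.576, 0.1141, 0.2143]
orientation: [-8.2, 89.8, -131.1]
force: [0.5, -0.3, 0.0]
opening: 0.0851
```

```bash
python3 -c "
from mv import *
s=snap('wrist','w1'); go([.5755,.115,.113],down)
print(proj('w1',[[.5755,.115,.155],[.5755,.115,.105]]))"
```

```text
turn [-0.08  0.15  0.03] shift cm [ 1.016e+01  1.000e-02 -6.000e-02]
t 1.65 [0.5753 0.1148 0.2146] F [-0.22  0.09 -0.08] op 0.0849 J [ 30.  13. -12.   0. -66.  27.]
[[324.2512421  258.23995444]
 [324.5531643  238.66729125]]
```

View pics/w1.png

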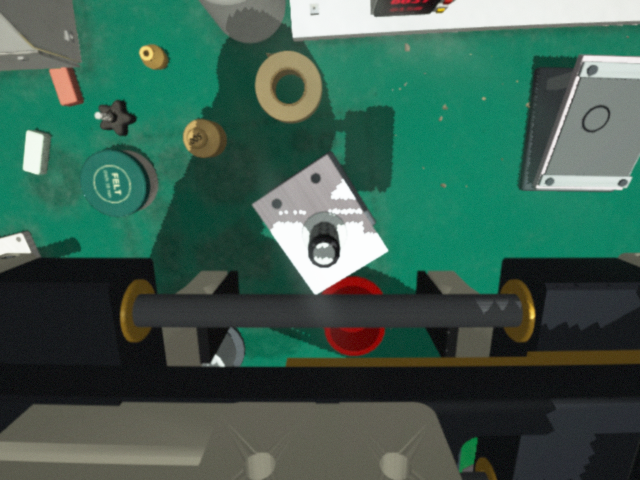

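The wrist view shows the probe cap at about (324,253) against a predicted (324,258). The ring is at (596,119). I compare both with the earlier fits.

```bash
python3 -c "
from mv import *
print(atz('w1',324,253,.155),atz('w1',596,119,.0513)); o=ctrl.get_obs(); print(R0(o)[:,1])
i=cv2.imread('pics/w1.png')[195:295,255:388]; cv2.imwrite('pics/c3.png',cv2.resize(i,None,fx=5,fy=5,interpolation=cv2.INTER_CUBIC))"
```

```text
[0.57854882 0.11322212 0.155     ] [ 0.52578474 -0.13770107  0.0513    ]
[ 8.40736995e-01 -5.41443534e-01 -4.52918812e-04]
```

View pics/c3.png

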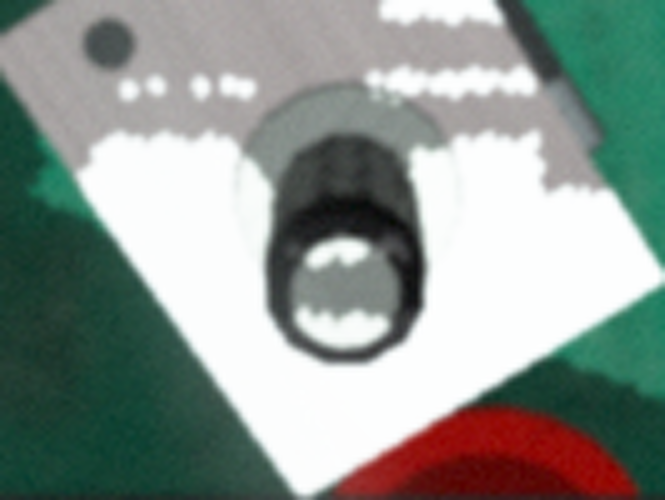

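servo_tool(
  deltas=[
    [[0, 0, 0], [3, 0.2, 0], 8.5],
    [[0, 0, 0], [6, 0.2, 0], 8.5],
    [[0, 0, 0], [8.5, 0.2, 0], 8.5],
    [[0, 0, 0], [10.2, 0.2, 0], 8.5],
    [[0, 0, 0], [10.2, 0.2, 0], 8.5],
  ],
)

```text
clock: 2.15
tool_pos: [0.5743, 0.1139, 0.1106]
orientation: [-26.1, 89.6, -148.8]
force: [0.1, -0.7, -0.2]
opening: 0.0852
```

servo_tool(
  deltas=[
    [[0, 0, 0], [0, 0, 0], 5],
    [[0, 0, 0], [0, 0, 0], 3],
    [[0, 0, 0], [0, 0, 0], 0.5],
    [[0, 0, 0], [0, 0, 0], 0.5],
    [[0, 0, 0], [0, 0, 0], 0.5],
  ],
)

```text
clock: 2.65
tool_pos: [0.5746, 0.114, 0.1112]
orientation: [-25.8, 89.7, -148.5]
force: [1.0, 0.3, -1.2]
opening: 0.0503
```

servo_tool(
  deltas=[
    [[0, 0, 0], [0, 0, 0], 0.5],
    [[0, 0, 0], [0, 0, 0], 0.5],
  ],
)

```text
clock: 2.85
tool_pos: [0.5746, 0.1139, 0.1114]
orientation: [-25.5, 89.7, -148.2]
force: [0.1, 0.3, -0.3]
opening: 0.034
```

```bash
python3 -c "
from mv import *
go([.577,.114,.213],down)"
```

```text
turn [-0.02  0.28  0.13] shift cm [-10.17   0.17  -0.08]
t 2.85 [0.5746 0.1139 0.1114] F [ 0.09  0.3  -0.31] op 0.034 J [ 30.  18. -19.   0. -53.  27.]
```

servo_tool(
  deltas=[
    [[0, 0, 0], [0, 0.2, 0], 3.4],
    [[0, 0, 0], [0, 0.2, 0], 0.5],
    [[0, 0, 0], [0, 0.2, 0], 0.5],
    [[0, 0, 0], [0, 0.2, 0], 0.5],
    [[0, 0, 0], [0, 0.2, 0], 0.5],
  ],
)

```text
clock: 3.35
tool_pos: [0.5766, 0.113, 0.1113]
orientation: [-25.0, 89.7, -147.7]
force: [0.9, 0.8, -1.1]
opening: 0.0213
```

servo_tool(
  deltas=[
    [[0, 0, 0], [0, 0, 0], 0.5],
    [[0, 0, 0], [0, 0, 0], 0.5],
  ],
)

```text
clock: 3.55
tool_pos: [0.5766, 0.1131, 0.1113]
orientation: [-24.9, 89.7, -147.6]
force: [0.8, -0.1, -1.6]
opening: 0.0219
```

```bash
python3 -c "
from mv import *
go([.577,.114,.213],down)"
```

```text
turn [-0.02  0.25  0.12] shift cm [-10.17  -0.04  -0.06]
t 3.55 [0.5766 0.1131 0.1113] F [ 0.82 -0.05 -1.55] op 0.0219 J [ 30.  18. -19.   0. -53.  27.]
```

servo_tool(
  deltas=[
    [[0, 0, 0], [-1, 0, 0], 0.5],
    [[0, 0, 0], [-3, 0, 0], 0.5],
    [[0, 0, 0], [-5.5, 0, 0], 0.5],
    [[0, 0, 0], [-8, 0, 0], 0.5],
    [[0, 0, 0], [-10.5, 0, 0], 0.5],
  ],
)

```text
clock: 4.05
tool_pos: [0.5763, 0.1129, 0.2177]
orientation: [-25.9, 89.6, -148.6]
force: [-0.1, 0.8, -1.9]
opening: 0.0214
```

```bash
python3 -c "
from mv import *
snap('scene','s2'); snap('wrist','w2'); go([.511,.3156,.215],down)
o=ctrl.get_obs(); p=o['tool_pos'];x=R0(o)[:,0]; print(p+.0913*x,p-.0437*x, proj('s2',[p+.0913*x,p-.0437*x,p]))
i=cv2.imread('pics/s2.png')[130:280,240:400]; j=cv2.imread('pics/w2.png')
cv2.imwrite('pics/c4.png',np.hstack([cv2.resize(i,(400,375),interpolation=cv2.INTER_CUBIC),cv2.resize(j[120:420,160:480],(400,375))]))"
```

```text
turn [ 0.01  0.01 -0.08] shift cm [  0.55 -16.59 -13.36]
t 4.15 [0.5784 0.1136 0.2207] F [ 0.17  0.2  -1.69] op 0.0213 J [ 30.  13. -11.   0. -66.  27.]
[0.57855113 0.1134932  0.1294392 ] [0.57839612 0.11361905 0.26443905] [[314.96136679 238.25718704]
 [313.13554109 177.69364611]
 [313.77090896 198.77094963]]
```

View pics/c4.png

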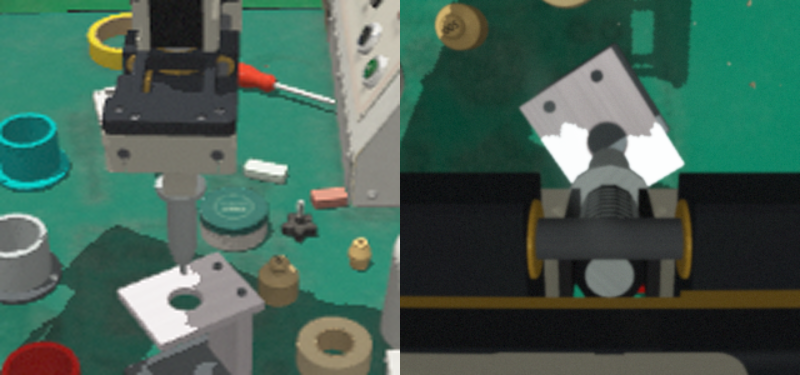

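The probe is held straight. Its tip is at about (313.6,239) in the scene view, against a predicted (315,238). Now over to the cup.

servo_tool(
  deltas=[
    [[0, 0, 0], [0, -1.5, -1.2], 0.5],
    [[0, 0, 0], [0, -4, -3.2], 0.5],
    [[0, 0, 0], [0, -7, -5.6], 0.5],
    [[0, 0, 0], [0, -10, -8], 0.5],
    [[0, 0, 0], [0, -12.5, -10], 0.5],
  ],
)

```text
clock: 4.65
tool_pos: [0.5259, 0.2662, 0.2202]
orientation: [27.5, 89.9, -95.2]
force: [0.4, 0.2, -2.5]
opening: 0.0213
```

```bash
python3 -c "
from mv import *
go([.511,.3156,.18],down)"
```

```text
turn [ 0.01  0.09 -0.05] shift cm [ 4.01 -3.92 -3.36]
t 4.65 [0.5259 0.2662 0.2202] F [ 0.4   0.2  -2.49] op 0.0213 J [ 46.  13. -11.   0. -66.  11.]
```

servo_tool(
  deltas=[
    [[0, 0, 0], [0, -2, -1.8], 0.5],
    [[0, 0, 0], [0.5, -3.5, -3], 0.5],
    [[0, 0, 0], [2, -3.9, -3.4], 0.5],
    [[0, 0, 0], [4, -3.9, -3.4], 0.5],
    [[0, 0, 0], [4, -3.9, -3.4], 0.5],
  ],
)

```text
clock: 5.15
tool_pos: [0.5094, 0.3143, 0.1767]
orientation: [-7.9, 89.5, -130.7]
force: [0.2, -0.7, -2.0]
opening: 0.0217
```

```bash
python3 -c "
from mv import *
snap('scene','s3');snap('top','t3'); go([.511,.3156,.0963],down)
o=ctrl.get_obs(); p=o['tool_pos'];x=R0(o)[:,0]; print(p+.0913*x,proj('s3',[p+.0913*x]),proj('s3',[.511,.3156,.05]))
i=cv2.imread('pics/s3.png')[170:260,195:305]; j=cv2.imread('pics/t3.png')[220:340,190:340]
cv2.imwrite('pics/c5.png',np.hstack([cv2.resize(i,(440,360),interpolation=cv2.INTER_CUBIC),cv2.resize(j,(360,360))[:,:360]]))"
```

```text
turn [-0.    0.2  -0.05] shift cm [ 8.35 -0.05 -0.05]
t 5.25 [0.5113 0.3152 0.1798] F [ 0.05 -0.28 -1.94] op 0.0218 J [ 50.  16. -13.   0. -62.   7.]
[0.51119582 0.31488215 0.08850957] [[242.7911153 210.9035462]] [[244.74207362 224.45404884]]
```

View pics/c5.png

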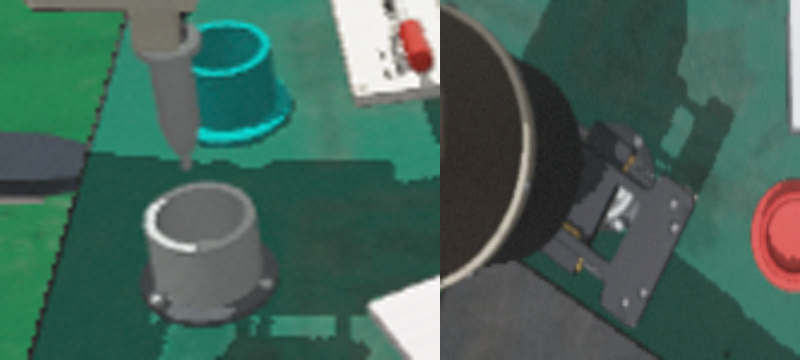

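The tip is at (241.5,211.5) in the scene view (predicted 242.8,211) and sits centrally above the cup. Descending.

servo_tool(
  deltas=[
    [[0, 0, 0], [1.5, 0, 0], 0.5],
    [[0, 0, 0], [3.5, 0, 0], 0.5],
    [[0, 0, 0], [5.5, 0, 0], 0.5],
    [[0, 0, 0], [7, 0, 0], 0.5],
    [[0, 0, 0], [7, 0, 0], 0.5],
  ],
)

```text
clock: 5.75
tool_pos: [0.5108, 0.3139, 0.1088]
orientation: [3.5, 89.7, -119.2]
force: [0.7, -0.7, -2.1]
opening: 0.0214
```

servo_tool(
  deltas=[
    [[0, 0, 0], [0, 0, 0], 0.5],
  ],
)

```text
clock: 5.85
tool_pos: [0.5116, 0.3141, 0.1101]
orientation: [11.9, 89.7, -110.9]
force: [-0.3, 0.7, -1.3]
opening: 0.0212
```

```bash
python3 -c "
from mv import *
go([.511,.3156,.0963],down)"
```

```text
turn [-0.05  0.28 -0.06] shift cm [ 1.38 -0.13 -0.1 ]
t 5.85 [0.5116 0.3141 0.1101] F [-0.31  0.69 -1.28] op 0.0212 J [ 50.  19. -18.   0. -53.   7.]
```

servo_tool(
  deltas=[
    [[0, 0, 0], [0.3, 0, 0], 0.5],
    [[0, 0, 0], [0.6, 0, 0], 0.5],
    [[0, 0, 0], [0.9, 0, 0], 0.5],
    [[0, 0, 0], [1.1, 0, 0], 0.5],
    [[0, 0, 0], [1.1, 0, 0], 0.5],
  ],
)

```text
clock: 6.35
tool_pos: [0.5118, 0.3143, 0.0991]
orientation: [16.3, 89.7, -106.4]
force: [1.0, 0.6, 0.5]
opening: 0.0214
```

servo_tool(
  deltas=[
    [[0, 0, 0], [0, 0, 0], 0.5],
    [[0, 0, 0], [0, 0, 0], 0.5],
  ],
)

```text
clock: 6.55
tool_pos: [0.5118, 0.3143, 0.0993]
orientation: [17.4, 89.7, -105.3]
force: [0.9, 0.2, -0.6]
opening: 0.0215
```

servo_tool(
  deltas=[
    [[0, 0, 0], [0.15, 0, 0], 0.5],
    [[0, 0, 0], [0.32, 0, 0], 0.5],
    [[0, 0, 0], [0.32, 0, 0], 0.5],
    [[0, 0, 0], [0.32, 0, 0], 0.5],
  ],
)

```text
clock: 6.95
tool_pos: [0.5119, 0.3144, 0.0962]
orientation: [19.2, 89.8, -103.5]
force: [-0.2, 0.3, 1.5]
opening: 0.0213
```

```bash
python3 -c "
from mv import *
f=[]
for k in range(4): ctrl.snapshot('scene'); f.append(ctrl.get_obs()['force'])
print(np.mean(f,0)); go([.511,.3156,.0963],down)"
```

```text
[-0.36631679 -0.04947397  1.22470928]
turn [-0.03  0.23 -0.08] shift cm [-0.01 -0.14 -0.06]
t 7.15 [0.5119 0.3143 0.0962] F [0.56 0.4  1.64] op 0.0211 J [ 50.  20. -18.   0. -52.   7.]
```

servo_tool(
  deltas=[
    [[0, 0, 0], [-0.4, 0, 0], 0.5],
    [[0, 0, 0], [-0.8, 0, 0], 0.5],
    [[0, 0, 0], [-1.3, 0, 0], 0.5],
    [[0, 0, 0], [-1.3, 0, 0], 0.5],
    [[0, 0, 0], [-1.3, 0, 0], 0.5],
  ],
)

```text
clock: 7.65
tool_pos: [0.5118, 0.3144, 0.1093]
orientation: [17.6, 89.8, -105.2]
force: [0.7, -0.0, -1.7]
opening: 0.0213
```

```bash
python3 -c "
from mv import *
f=[]
for k in range(6): ctrl.snapshot('scene'); f.append(ctrl.get_obs()['force'])
print(np.mean(f,0)); go([.511,.3156,.096],down)"
```

```text
[-0.13820964  0.03408722 -1.85991343]
turn [-0.03  0.26 -0.08] shift cm [ 1.3  -0.14 -0.07]
t 7.95 [0.5118 0.3143 0.109 ] F [ 0.44 -0.53 -1.77] op 0.0212 J [ 50.  19. -18.   0. -53.   7.]
```

Free reading −1.86 N and pressed reading +1.22 N give about 3.1 N, i.e. half way in. Second press.

servo_tool(
  deltas=[
    [[0, 0, 0], [0.4, 0, 0], 0.5],
    [[0, 0, 0], [0.7, 0, 0], 0.5],
    [[0, 0, 0], [1, 0, 0], 0.5],
    [[0, 0, 0], [1.25, 0, 0], 0.5],
    [[0, 0, 0], [1.3, 0, 0], 0.5],
  ],
)

```text
clock: 8.45
tool_pos: [0.5118, 0.3142, 0.0959]
orientation: [16.7, 89.7, -106.0]
force: [-0.8, -1.4, 1.4]
opening: 0.0215
```

servo_tool(
  deltas=[
    [[0, 0, 0], [0, 0, 0], 0.5],
    [[0, 0, 0], [0, 0, 0], 0.5],
    [[0, 0, 0], [0, 0, 0], 0.5],
  ],
)

```text
clock: 8.75
tool_pos: [0.5118, 0.3142, 0.096]
orientation: [17.8, 89.7, -104.9]
force: [-0.7, -0.5, 0.5]
opening: 0.0214
```

```bash
python3 -c "
from mv import *
f=[]
for k in range(4): ctrl.snapshot('scene'); f.append(ctrl.get_obs()['force'])
print(np.mean(f,0)); go([.511,.3156,.096],down)"
```

```text
[-0.74101482 -0.74902481  1.2665116 ]
turn [-0.03  0.26 -0.08] shift cm [-0.01 -0.14 -0.07]
t 8.95 [0.5118 0.3142 0.096 ] F [-1.52 -0.47  1.32] op 0.0216 J [ 50.  20. -18.   0. -52.   7.]
```

servo_tool(
  deltas=[
    [[0, 0, 0], [-1.5, 0, 0], 0.5],
    [[0, 0, 0], [-4, 0, 0], 0.5],
    [[0, 0, 0], [-7.5, 0, 0], 0.5],
    [[0, 0, 0], [-11, 0, 0], 0.5],
    [[0, 0, 0], [-14, 0, 0], 0.5],
  ],
)

```text
clock: 9.45
tool_pos: [0.5121, 0.315, 0.2375]
orientation: [22.0, 89.8, -100.8]
force: [-0.3, 1.3, -2.1]
opening: 0.0215
```

```bash
python3 -c "
from mv import *
S=np.array([.524,-.1377,.0512])
go(S+n*.1313+[0,0,.06],down);go(S+n*.1213,slope)"
```

```text
turn [-0.03  0.21 -0.09] shift cm [ 0.46 20.99 37.43]
t 9.45 [0.5121 0.315  0.2375] F [-0.31  1.3  -2.09] op 0.0215 J [ 50.  13.  -8.   0. -69.   7.]
turn [ 0.    0.22 19.91] shift cm [ 7.4  21.32 37.41]
t 9.45 [0.5121 0.315  0.2375] F [-0.31  1.3  -2.09] op 0.0215 J [ 50.  13.  -8.   0. -69.   7.]
```

servo_tool(
  deltas=[
    [[0, 0, 0], [0, 1, 1.8], 0.5],
    [[0, 0, 0], [0, 2.5, 4.5], 0.5],
    [[0, 0, 0], [0, 4.2, 7.5], 0.5],
    [[0, 0, 0], [0, 6, 10.7], 0.5],
    [[0, 0, 0], [0, 7.8, 13.9], 0.5],
  ],
)

```text
clock: 9.95
tool_pos: [0.5016, 0.1541, 0.2371]
orientation: [9.1, 89.7, -113.6]
force: [0.5, -0.5, -1.0]
opening: 0.0216
```

servo_tool(
  deltas=[
    [[0, 0, 0], [0, 2, 3.5], 0.5],
    [[0, 0, 0], [0, 4, 7.1], 0.5],
    [[0, 0, 0], [0, 6, 10.7], 0.5],
    [[0, 0, 0], [0, 8, 14.3], 0.5],
    [[0, 0, 0], [0, 10, 17.8], 0.5],
  ],
)

```text
clock: 10.45
tool_pos: [0.4884, -0.0516, 0.2373]
orientation: [1.0, 89.7, -121.7]
force: [1.1, -0.5, -2.1]
opening: 0.0215
```

```bash
python3 -c "
from mv import *
S=np.array([.524,-.1377,.0512])
go(S+n*.1513,slope)"
```

```text
turn [ 0.02  0.27 20.  ] shift cm [4.42 2.48 5.3 ]
t 10.45 [ 0.4884 -0.0516  0.2373] F [ 1.15 -0.51 -2.1 ] op 0.0215 J [ 17.   3. -21.   0. -67.  40.]
```

servo_tool(
  deltas=[
    [[0, 0, 4], [0.5, 0.8, 1.8], 0.5],
    [[0, 0.1, 9], [1.5, 1.5, 3.5], 0.5],
    [[0, 0.2, 14], [3, 2.2, 4.8], 0.5],
    [[0, 0.27, 18], [4.2, 2.5, 5.3], 0.5],
    [[0, 0.27, 20], [4.4, 2.5, 5.3], 0.5],
  ],
)

```text
clock: 10.95
tool_pos: [0.4772, -0.1111, 0.1906]
orientation: [89.6, 70.1, -33.0]
force: [1.0, -1.0, -2.3]
opening: 0.0213
```

```bash
python3 -c "
from mv import *
S=np.array([.524,-.1377,.0512])
ctrl.snapshot('scene'); go(S+n*.1063,slope)"
```

```text
turn [ 0.04  0.13 -0.01] shift cm [ 4.32  0.3  -0.31]
t 11.0 [ 0.477  -0.1111  0.1907] F [-2.9  -0.88 -3.95] op 0.0215 J [ 21.  -7. -49.  27. -39.  16.]
```

servo_tool(
  deltas=[
    [[0, 0, 0], [1, 0.15, -0.15], 0.5],
    [[0, 0.1, 0], [2, 0.3, -0.3], 0.5],
    [[0, 0.1, 0], [3.2, 0.3, -0.3], 0.5],
    [[0, 0.1, 0], [4, 0.3, -0.3], 0.5],
    [[0, 0.1, 0], [4.3, 0.3, -0.3], 0.5],
  ],
)

```text
clock: 11.5
tool_pos: [0.4929, -0.1187, 0.1503]
orientation: [89.6, 70.1, -33.0]
force: [0.1, 0.3, -1.9]
opening: 0.0217
```

```bash
python3 -c "
from mv import *
S=np.array([.524,-.1377,.0512])
snap('scene','s4');snap('wrist','w4'); go(S+n*.1013,slope)
o=ctrl.get_obs(); p=o['tool_pos'];x=R0(o)[:,0]; tip=p+.0913*x; print(tip,(tip-S)@n)
for f in('s4','w4'): print(f,proj(f,[tip,S,p-.0437*x]))
i=cv2.imread('pics/s4.png')[315:435,300:420]; j=cv2.imread('pics/w4.png')[60:360,170:470]
cv2.imwrite('pics/c6.png',np.hstack([cv2.resize(i,(480,480),interpolation=cv2.INTER_CUBIC),cv2.resize(j,(300,300)) if 0 else cv2.copyMakeBorder(j,0,180,0,0,0)]))"
```

```text
turn [0.03 0.1  0.04] shift cm [ 0.48  0.02 -0.06]
t 11.6 [ 0.493  -0.1185  0.1508] F [ 0.04  0.17 -1.74] op 0.0214 J [ 18.  -2. -52.  32. -30.  13.]
[ 0.51916595 -0.13550761  0.06500551] 0.01476933996537351
s4 [[361.64077916 372.16009882]
 [364.56152859 376.74838392]
 [332.38116346 319.30968039]]
w4 [[325.44781419 243.38329259]
 [324.50648925 238.00427567]
 [323.70151785 343.26539968]]
```

View pics/c6.png

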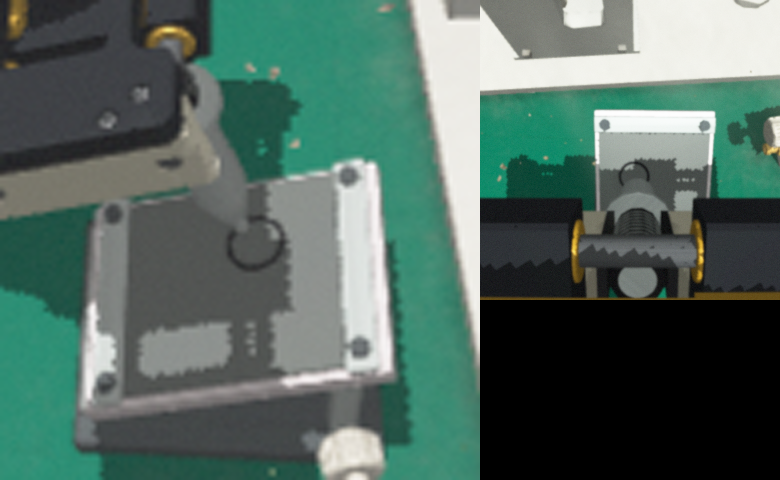

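The scene view puts the tip at (360.5,372) and the ring centre at (363.8,375.5), which agrees with prediction to about 1 px. The wrist view suggests roughly 1 mm further up the slope. Approaching.

servo_tool(
  deltas=[
    [[0, 0.1, 0], [0.5, 0.1, -0.06], 0.5],
    [[0, 0.1, 0], [0.9, 0.12, -0.06], 0.5],
    [[0, 0.1, 0], [1.2, 0.12, -0.06], 0.5],
    [[0, 0.1, 0], [1.4, 0.12, -0.06], 0.5],
    [[0, 0.1, 0], [1.4, 0.12, -0.06], 0.5],
  ],
)

```text
clock: 12.1
tool_pos: [0.4981, -0.1214, 0.1378]
orientation: [89.9, 70.1, -32.8]
force: [0.3, -0.4, -1.9]
opening: 0.0213
```

```bash
cat > chk.py <<'E'
from mv import *
S=np.array([.5247,-.1382,.0515])
f=[]
for k in range(6): ctrl.snapshot('scene'); f.append(ctrl.get_obs()['force'])
f=np.mean(f,0); print('F',f,'along n, less free weight',(f-[0,0,-1.86])@n)
go(S+n*.0863,slope)
E
python3 chk.py
```

```text
F [-0.17168043  0.17097929 -1.91105321] along n, less free weight 0.03303001536424931
turn [ 0.03 -0.02  0.02] shift cm [ 0.59 -0.02  0.01]
t 12.4 [ 0.4984 -0.1212  0.1382] F [-0.72  0.31 -2.54] op 0.0213 J [ 16.  -0. -54.  34. -28.  12.]
```

servo_tool(
  deltas=[
    [[0, 0, 0], [0.1, 0, 0], 0.5],
    [[0, 0, 0], [0.2, 0, 0], 0.5],
    [[0, 0, 0], [0.3, 0, 0], 0.5],
    [[0, 0, 0], [0.4, 0, 0], 0.5],
    [[0, 0, 0], [0.4, 0, 0], 0.5],
  ],
)

```text
clock: 12.9
tool_pos: [0.4997, -0.1219, 0.1345]
orientation: [90.0, 70.0, -32.6]
force: [-0.6, 0.4, 0.5]
opening: 0.0216
```

```bash
python3 chk.py
```

```text
F [-0.59012917  0.82766358 -0.11498468] along n, less free weight 1.9625551870962257
turn [ 0.03 -0.03  0.01] shift cm [ 0.2  -0.03  0.02]
t 13.2 [ 0.4997 -0.1218  0.1346] F [-1.07  0.17 -0.25] op 0.0218 J [ 16.   0. -54.  35. -27.  11.]
```

servo_tool(
  deltas=[
    [[0, 0, 0], [0.1, 0, 0], 0.5],
    [[0, 0, 0], [0.2, 0, 0], 0.5],
    [[0, 0, 0], [0.3, 0, 0], 0.5],
    [[0, 0, 0], [0.3, 0, 0], 0.5],
    [[0, 0, 0], [0.3, 0, 0], 0.5],
  ],
)

```text
clock: 13.7
tool_pos: [0.5006, -0.1224, 0.1318]
orientation: [90.1, 70.0, -32.6]
force: [-1.3, 0.8, 0.5]
opening: 0.0215
```

```bash
python3 chk.py; python3 -c "
from mv import *
snap('scene','s5');snap('wrist','w5')
i=cv2.imread('pics/s5.png')[340:410,325:395]; j=cv2.imread('pics/w5.png')[150:300,250:400]
cv2.imwrite('pics/c7.png',np.hstack([cv2.resize(i,(400,400),interpolation=cv2.INTER_CUBIC),cv2.resize(j,(400,400),interpolation=cv2.INTER_CUBIC)]))"
```

```text
F [-1.0641489   0.83731566  0.5758031 ] along n, less free weight 2.749896151689654
turn [ 0.03 -0.03  0.01] shift cm [-0.09 -0.03  0.03]
t 14.0 [ 0.5005 -0.1224  0.1318] F [-1.17  0.63  0.44] op 0.0215 J [ 16.   0. -54.  35. -26.  11.]
```

View pics/c7.png

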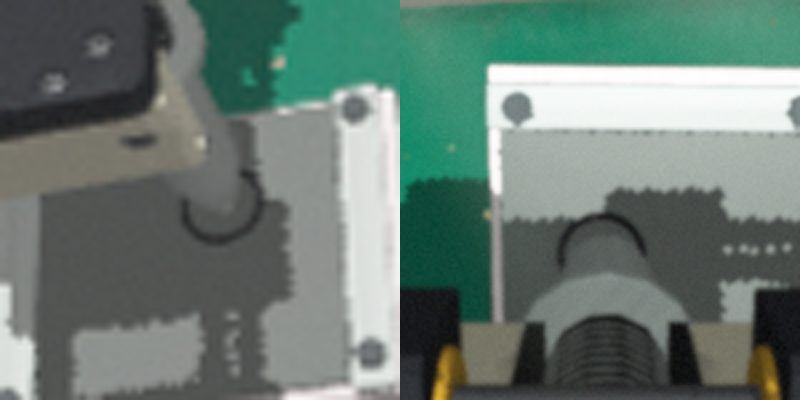

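The tip is inside the ring, within about 2 mm of its centre in both views. The press is steady at about 2.8 N, so I hand in.

```bash
python3 -c "
from plant import ctrl
print(ctrl.close_job())"
```

```text
the job is handed in; nothing more can be done
None
```

I handed the job in at about 14 s, with the probe still held and pressed on the sloping sample; no verdict was reported.

- **Cup presses:** I lifted the probe from its stand and pressed it twice on the grey cup's floor. Each press read about 3.1 N, which is roughly half way in. In between, I raised it about 13 mm above the press depth, and the force reading returned to the free weight.
- **Final hold:** My last check put the tip inside the ring, about 2 mm from its centre by eye. The axis was within 0.1° of the fitted face normal and the grip opening was steady at 21.5 mm.
- **Small disagreement:** In the final hold the averaged force was about 2.75 N, which means about 3.9 mm in, while the arm's position suggests about 4.8 mm. The force readings are noisy by roughly ±0.7 N per sample. Both figures are well inside the 2–8 mm limit.
- **Bystanders:** The paths stayed clear of the weight, tin and tape roll. I did not take a final picture specifically to check them. I viewed ten pictures or sets of crops in all.

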